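Hold the pearl tray level under the bench magnifier

ROBOT

A 7-joint arm with a two-finger parallel gripper is mounted at the origin on the work surface. World frame = base frame: x ahead of the robot, y to its left, z up, the work surface at z = 0. Lengths are in m, angles in rad, forces in N, time in s.
With the tool pointing down it reaches from about 0.35 to 0.9 m from the base axis. Payload 8.1 kg.
Tool frame: the origin (TCP) lies on the centre line of the jaws, within the pads' length; the fingertips stand 19 mm ahead of it and the grasp point (between the pads) is the TCP; z points along the fingers, y is the line along which they close (so a half turn about z gives the same grasp; the last joint's range is limited). The gripper opens to 92 mm and grips with 3 to 60 N. Pads are 19 mm wide; open, the fingers measure 130 mm over their backs; the gripper's body (75 mm by 190 mm) begins 47 mm behind the grasp point.
Start: joints at [1.091, 0.434, 0.025, 1.573, -0.012, 1.134, -0.075], TCP at [0.23, -0.581, 0.246] pointing down, gripper open.
Joint ranges: [-2.62, 2.62], [-0.44, 2.09], [-1.27, 1.32], [0.08, 2.57], [-1.32, 4.46], [0.12, 2], [-2.74, 2.74]. Speed limits (rad/s): [2.22, 2.22, 3.01, 3.01, 3.14, 3.14, 3.14].

INTERFACE

Orientations are given as a unit quaternion [x, y, z, w].
In Python, from station import r gives the robot as it stands.
- The arm moves only by the tool jog_arm, called after "Request:" as name(argument=value, ...), one argument or row to a line, values as JSON. Schema: {"type":"object","properties":{"increments":{"type":"object","properties":{"tx":{"type":"array","items":{"type":"number"},"minItems":1,"maxItems":20},"ty":{"type":"array","items":{"type":"number"},"minItems":1,"maxItems":20},"tz":{"type":"array","items":{"type":"number"},"minItems":1,"maxItems":20},"drx":{"type":"array","items":{"type":"number"},"minItems":1,"maxItems":20},"dry":{"type":"array","items":{"type":"number"},"minItems":1,"maxItems":20},"drz":{"type":"array","items":{"type":"number"},"minItems":1,"maxItems":20}},"additionalProperties":false,"required":["tx","ty","tz","drx","dry","drz"]},"aperture":{"type":"number"},"grip_force":{"type":"number"},"only":{"type":"string"},"quiet":{"type":"boolean"},"lines":{"type":"string"}},"required":["increments"],"additionalProperties":false}. increments is an object with one list for each field, all of the same length, 1 to 20, a row being the entries at one place: tx, ty, tz (the shift in parts of the range, where 1.0 means 0.75 m), drx, dry, drz (a rotation vector in normalised numbers (1 is 2 rad)); each row is the pose to reach, as a shift and turn from the pose commanded when the call began, along the tool's axes at that moment; what a row does not reach only later rows make up. A row lasts 1/10 s, in which the tool goes at most 0.05 m and 0.15 rad, less where a joint would pass 70% of its speed; a pose out of reach is approached as far as the arm can. aperture is the finger opening in m, set as the call begins (left out keeps the last). The fingers move at their own pace and stop on an object; grip_force is the grip in N (left out, the last holds). Time passes only in rows, so rows that do not move let the fingers close. The tool returns the time, the measured TCP pose, the force, the opening and the grip force at its end. only (a regular expression) keeps the lines of the reply that match it, lines (a string "A,B") keeps lines A to B, and quiet returns only ok. Input that does not fit is refused with a message, and nothing moves.
- r.get_obs(): the state, without advancing time (a new reading comes with each control period).
- r.camera(name): name is "side" or "top" or "wrist"; returns the picture (480x640x3 uint8, red, green, blue); there is no depth.
- r.get_calibration(name): a dict with "mtx" (3x3 intrinsics, pixels), "cam_to_world" (4x4, takes a point from camera to world coordinates); the wrist camera has in their place "hand_eye" (4x4, takes a point from camera to tool coordinates, whose origin is the TCP and whose axes are the flange's). Camera axes: x right, y up, looking along -z (the intrinsics and any distortion apply to the point x, -y, -z); pixel columns grow to the right and rows downward; lengths in m; the calibration is good to about 2 mm. The wrist camera is an equidistant fisheye: a pixel r from the principal point sees the ray r / f radians off the axis. A picture is of the moment at which its call begins: read the wrist's pose just before it. get_calibration takes no time and is no camera call.
- r.job_done(): hands the job in; it is judged then, once.
The state is a dict: "t": time; "qpos": joint angles; "dq": joint speeds; "joint_torque": joint torques, N m; "tool_pos": TCP position; "ee_rot": TCP orientation; "wrist_force": force on the tool from outside, world axes, zero at the start; "moment": the same for the moment, N m; "finger_gap": finger opening in m; "grip_force": force on a finger pad.
Only numpy, scipy, OpenCV 4.12 (cv2) and the standard library are available. Lean on these libraries where they do the work, as an engineer would, in place of code of your own. Each camera call takes 0.05 s, during which the arm holds its last target. There are 200 camera calls.

TASK

First swing the bench magnifier's lens out towards you until its arm is fully against the stop. Then pick up, by its bar handle, the tray that has the loose pearl in its pocket, carry it so that the pearl never leaves the pocket and is never touched by the gripper, and present it under the magnifier: pocket centred beneath the lens and about 10 cm below it. Finish still holding the tray there, level and still, clear of the magnifier, with everything else on the bench left where it was.

Things in the scene. Friction and masses are not known exactly. Their poses are not given: they have to be found in the camera images.
- tray: Black plastic tray with the pearl, 160 to 250 g: square pan 92 x 92 mm, 6 mm deck, edge wall to 10 mm, round pocket 36 mm across and 2.5 mm deep in mid-deck. Aluminium bar handle towards the tray's own -x: 16 mm wide, 24 mm tall from the bench up, from 85 to 200 mm from the pan's centre, on a neck 22 mm wide, top 9 mm up. Origin: centre of the pan's underside; z up.
- tray_pocket (a point): Centre of the pocket floor of the tray with the pearl, 3.5 mm above the tray's underside.
- tray_grip (a point): Point inside the bar handle of that tray, 145 mm from the pan's centre, 12 mm above the underside (mid height of the 24 mm tall bar): a good place to grip, across the 16 mm width, from above.
- pearl_center (a point): Centre of the loose pearl: a white ball 20 mm across, 12 g, lying in the pocket, free to roll about 10 mm each way inside it; it hops over the 2.5 mm rim if the tray is tipped over about 40 degrees or jerked.
- empty_tray: A second tray of exactly the same shape without a pearl, lying beside the first with its handle the same way; either may be the nearer. Leave it.
- magnifier: Stand of the magnifier, fixed: cast base 110 x 120 x 16 mm, steel column 22 mm thick at its middle. Origin: underside of the base, on the column's axis, which is also the upright swivel axis of the lens arm. The stand's own -x is the direction, from the column, in which the arm points when against its stop.
- lens_arm (a joint): Swivel angle of the lens arm in rad about the column, counter-clockwise from above: 0 folded away to the robot's left, 1.2 swung out against the stop. It turns stiffly (about 2 N at the knob) and stays where it is left.
- lens_center (a point): Centre of the round glass lens, 170 mm from the column axis, 224 mm above the bench; axes as the arm's, z up. Its white ring is 108 mm across, 212 to 236 mm above the bench. The arm is a bar 16 mm wide from column to ring, 220 to 232 mm up; nothing of the stand is above 244 mm but the knob.
- lens_knob (a point): Grip point of the upright black round knob on top of the lens arm, 105 mm from the column axis: 18 mm across, from 237 to 269 mm above the bench; this point is on its axis at 258 mm.
- tub: White round tub of small pearls, 112 mm across, 70 mm tall. Leave it. Origin: centre of its underside.
- tree: Ornamental wire tree with pearls in a white pot, 72 mm across, about 170 mm tall. Leave it. Origin: centre of its underside.
- glue: Yellow glue tube lying flat, about 100 mm long, 14 mm high. Leave it. Origin: centre of its underside.
- block: Steel forming block 58 x 58 x 28 mm. Leave it. Origin: centre of its underside.
- pin_vise: Small steel and brass pin vise lying flat, about 95 mm long, 13 mm high. Leave it. Origin: under its middle.
- jar: Brown glass jar 54 mm across, 60 mm tall. Leave it. Origin: centre of its underside.
- pearl: The loose pearl itself, a plain white ball; for its place use point pearl_center (this body's origin is a point on its surface that turns as it rolls).

How it is judged:
On the way, in this order (a step that is already met when the one before it is completed fails the run):
1. the lens arm is swung out against its stop (value of joint lens_arm above 1.12 rad), for 0.2 s.
2. the tray with the pearl is lifted off the bench, pearl in its pocket, held by the gripper (height (world z) of each of tray_pocket, tray_grip above 0.05 m and distance between pearl_center and tray_pocket below 0.02 m and contact force between the fingers and tray above 0.5 N), for 0.2 s.
At the end, for the whole second after the job is handed in: Arm within 0.08 rad of its stop; gripper holds the tray in the air, pocket floor within 20 mm of the lens centre seen from above and 75 to 130 mm below it, level within 5 degrees, still; pearl at rest in the pocket; tray and robot clear of the magnifier (value of joint lens_arm above 1.12 rad and horizontal distance between tray_pocket and lens_center below 0.02 m and z of tray_pocket in the frame of lens_center between -0.13 and -0.075 m and angle between tray's own z axis and vertical below 0.09 rad and linear speed of tray below 0.02 m/s and angular speed of tray below 0.15 rad/s and distance between pearl_center and tray_pocket below 0.02 m and linear speed of pearl below 0.04 m/s and contact force between the fingers and tray above 0.5 N and contact force between tray and magnifier below 0.2 N and contact force between each of the arm, the fingers and magnifier below 0.5 N); the arm keeps its last pose, push and grip.
It fails at once if the pearl leaves its pocket (its centre more than 22 mm from the pocket floor's centre) (distance between pearl_center and tray_pocket above 0.022 m).
It fails at once if the gripper touches the pearl (contact force between the fingers and pearl above 0.1 N).
It fails at once if another thing on the bench is shifted by more than 30 mm (distance of any of empty_tray, tub, tree, glue, block, pin_vise, jar from where it was at the start of the episode above 0.03 m).
It also fails if it takes over 56 s, if anything falls off the work surface, if the arm or the gripper's body presses on something with over 40 N, if the wrist force passes 120 N, or if a joint passes its speed limit or range.

## Working session

There is one attempt and no reset: what is moved stays moved. The work goes in short steps, Python scripts to look and compute and a tool call to move; the robot and the scene stay as the last step left them, time stands still between calls to the robot, and variables do not carry over. Pictures are saved under pics/ and viewed, at most 10 in all, crops included, and the job is handed in when it is done.

```bash
ls; mkdir -p pics; python3 - <<'E'
from station import r
import cv2,numpy as np
np.set_printoptions(precision=4,suppress=True)
o=r.get_obs();print(o['t'],o['tool_pos'],o['ee_rot'],o['finger_gap'])
for n in('top','side'):
    im=r.camera(n);cv2.imwrite(f'pics/{n}1.png',im[:,:,::-1])
    c=r.get_calibration(n);print(n,c)
print(r.get_calibration('wrist'))
E
```

```text
pics
station.py
0.0 [ 0.2298 -0.5807  0.2449] [ 0.9823  0.1872 -0.0002 -0.0008] 0.0912724495205867
top {'mtx': array([[596.5235,   0.    , 315.5676],
       [  0.    , 596.5235, 241.8217],
       [  0.    ,   0.    ,   1.    ]]), 'cam_to_world': array([[ 0.0108,  0.9897, -0.1425,  0.4501],
       [-0.9999,  0.0124,  0.0104,  0.1026],
       [ 0.0121,  0.1424,  0.9897,  1.3049],
       [ 0.    ,  0.    ,  0.    ,  1.    ]])}
side {'mtx': array([[525.0619,   0.    , 317.9598],
       [  0.    , 525.0619, 235.0511],
       [  0.    ,   0.    ,   1.    ]]), 'cam_to_world': array([[ 0.9993,  0.016 , -0.0351,  0.5612],
       [-0.0384,  0.5116, -0.8584, -0.9087],
       [ 0.0042,  0.8591,  0.5118,  0.7564],
       [ 0.    ,  0.    ,  0.    ,  1.    ]])}
{'mtx': array([[371.6483,   0.    , 320.94  ],
       [  0.    , 371.6483, 242.6384],
       [  0.    ,   0.    ,   1.    ]]), 'hand_eye': array([[-0.0005,  0.9571,  0.2898,  0.0792],
       [ 1.    ,  0.0004,  0.0004,  0.0012],
       [ 0.0003,  0.2898, -0.9571, -0.1389],
       [ 0.    ,  0.    ,  0.    ,  1.    ]])}
```

View pics/top1.png

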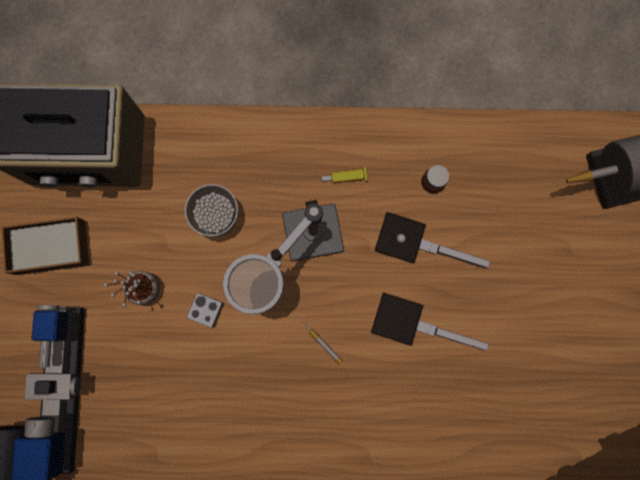

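View pics/side1.png

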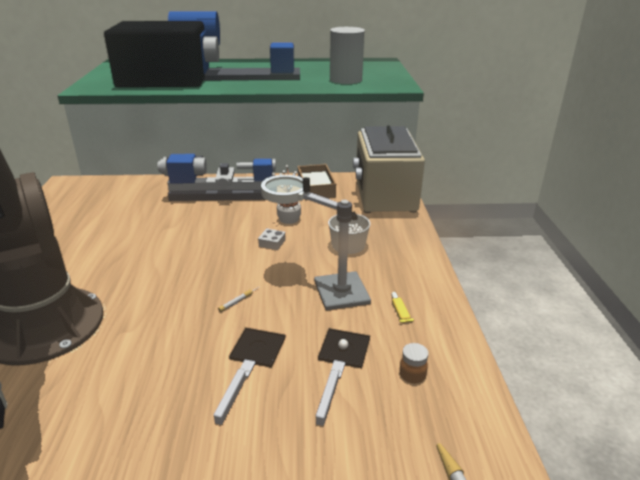

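The top view shows the pearl tray is the farther one: pearl (401,238), handle end (487,264). The magnifier column is at (313,213), the knob near (277,256) and the ring near (253,284). In the side view the knob is at (306,185) and the pearl at (343,344). I'll enlarge these areas.

```bash
python3 - <<'E'
import cv2,numpy as np
t=cv2.imread('pics/top1.png');s=cv2.imread('pics/side1.png')
f=lambda im,x,y,w,h,k:cv2.resize(im[y:y+h,x:x+w],None,fx=k,fy=k,interpolation=cv2.INTER_CUBIC)
a=f(t,215,190,133,130,3);b=f(t,370,205,130,80,3)
c=f(s,255,165,133,130,3);d=f(s,300,320,130,110,3)
L=np.zeros((600,800,3),np.uint8)
L[:390,:399]=a;L[:390,400:799]=c
cv2.imwrite('pics/mag.png',L[:390])
M=np.zeros((340,800,3),np.uint8);M[:240,:390]=b;M[:330,400:790]=d
cv2.imwrite('pics/tray.png',M)
E
```

```text
(no output)
```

View pics/mag.png

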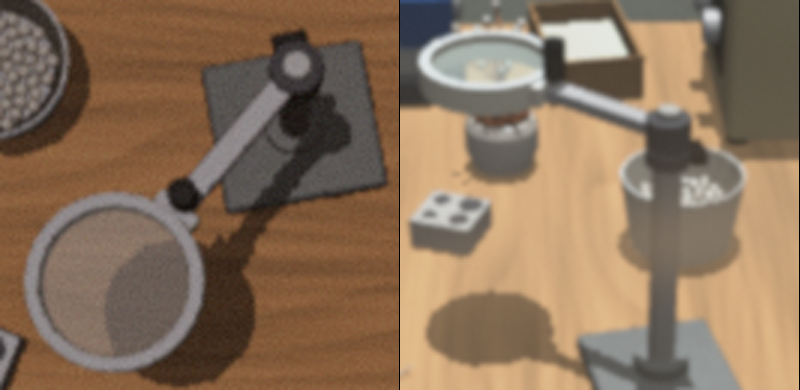

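View pics/tray.png

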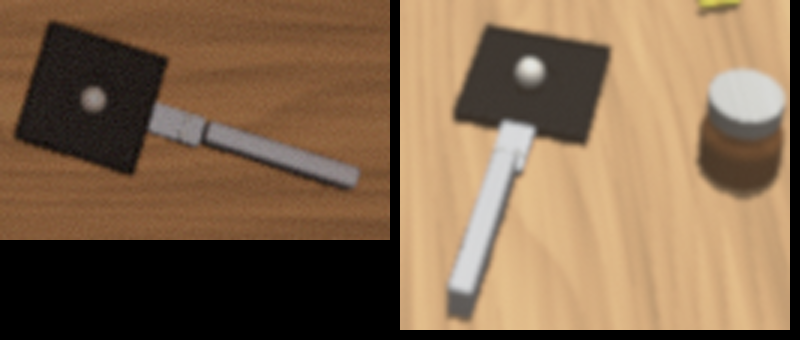

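The crops give these readings, in crop pixels with a 3x scale:

| Feature | Top crop | Side crop |
|---|---|---|
| Knob top | (182,188) | (554,41) |
| Column cap | (297,64) | (669,111) |
| Ring centre | (115,281) | – |
| Tray corners | (52,22), (167,58), (133,174), (16,137) | (488,25), (610,46), (586,144), (455,118) |
| Bar far end top centre | (356,177) | (461,289) |

```bash
cat >h.py <<'E'
import numpy as np
from station import r
np.set_printoptions(precision=4,suppress=True)
def ray(n,p):
    c=r.get_calibration(n);K=c['mtx'];T=c['cam_to_world']
    d=np.array([(p[0]-K[0,2])/K[0,0],-(p[1]-K[1,2])/K[1,1],-1]);d=T[:3,:3]@d
    return T[:3,3],d/np.linalg.norm(d)
def tri(a,b):
    A=np.zeros((3,3));v=np.zeros(3)
    for o,d in(a,b):
        P=np.eye(3)-np.outer(d,d);A+=P;v+=P@o
    return np.linalg.solve(A,v)
def atz(a,z): o,d=a;return o+d*(z-o[2])/d[2]
E
python3 - <<'E'
from h import *
tm=lambda x,y:ray('top',(215+x/3,190+y/3)); sm=lambda x,y:ray('side',(255+(x-400)/3,165+y/3))
tt=lambda x,y:ray('top',(370+x/3,205+y/3)); st=lambda x,y:ray('side',(300+(x-400)/3,320+y/3))
print('knobtop',tri(tm(182,188),sm(554,41)),atz(tm(182,188),.269),atz(sm(554,41),.269))
print('cap',tri(tm(297,64),sm(669,111)),atz(tm(297,64),.244),atz(sm(669,111),.244))
print('ring',atz(tm(115,281),.236))
C=[]
for a,b in zip([(52,22),(167,58),(133,174),(16,137)],[(488,25),(610,46),(586,144),(455,118)]):
    C.append(tri(tt(*a),st(*b)));print(C[-1],atz(tt(*a),.01),atz(st(*b),.01))
print('mean',np.mean(C,0))
a,b=(356,177),(461,289);print('end',tri(tt(*a),st(*b)),atz(tt(*a),.024),atz(st(*b),.024))
a,b=(207,134),(508,153);print('near',tri(tt(*a),st(*b)),atz(tt(*a),.024),atz(st(*b),.024))
print('pearl',tri(tt(93,99),st(530,71)))
print('etray',atz(ray('top',(398,319)),.01),atz(ray('top',(485,346)),.024))
print('tub',atz(ray('top',(212,211)),.07),'pin',atz(ray('top',(325,345)),.01),'glue',atz(ray('top',(345,176)),.01),'jar',atz(ray('top',(437,177)),.06))
E
```

```text
knobtop [0.579  0.1615 0.2652] [0.5792 0.1613 0.269 ] [0.5783 0.153  0.269 ]
cap [0.6594 0.0949 0.2397] [0.6586 0.0949 0.244 ] [0.6586 0.0865 0.244 ]
ring [0.5269 0.202  0.236 ]
[ 0.6588 -0.0679  0.0379] [ 0.7044 -0.0691  0.01  ] [ 0.6218 -0.0474  0.01  ]
[ 0.6811 -0.1423  0.0703] [ 0.6786 -0.1536  0.01  ] [ 0.706  -0.0724  0.01  ]
[ 0.64   -0.136  -0.0232] [ 0.5925 -0.1275  0.01  ] [ 0.6788 -0.1658  0.01  ]
[ 0.6137 -0.0522 -0.0715] [ 0.6186 -0.0422  0.01  ] [ 0.5946 -0.1393  0.01  ]
mean [ 0.6484 -0.0996  0.0034]
end [ 0.5917 -0.2876  0.0196] [ 0.5907 -0.2863  0.024 ] [ 0.5921 -0.2912  0.024 ]
near [ 0.6242 -0.1803  0.018 ] [ 0.6207 -0.179   0.024 ] [ 0.6263 -0.1858  0.024 ]
pearl [ 0.6473 -0.0984  0.0123]
etray [ 0.4706 -0.0906  0.01  ] [ 0.4156 -0.2731  0.024 ]
tub [0.6907 0.3081 0.07  ] pin [0.4137 0.0664 0.01  ] glue [0.7857 0.025  0.01  ] jar [ 0.7732 -0.1697  0.06  ]
```

Triangulation agrees with the text to about 4 mm, and the readings give:

- **Knob:** about (0.579, 0.160).
- **Column:** about (0.659, 0.094).
- **Stop direction:** about 190° from the base's edges, so the arm needs about 50° of swing.
- **Grip point:** about (0.606, -0.238).

I'll go above the knob without turning the tool.

The rows are not in the units I measure in: shifts go in shares of 0.75 m and turns go in shares of 2 rad. I convert before sending: 0.597 m / 0.75 = 0.796, -0.085 m / 0.75 = -0.1133.

Request:
jog_arm(
  increments={"tx":[0, 0.0267, 0.796, 0.796, 0.796, 0.796, 0.796, 0.796, 0.796, 0.796, 0.796, 0.796, 0.796, 0.796, 0.796, 0.796, 0.796, 0.796, 0.796, 0.796], "ty":[0, -0.0267, -0.748, -0.748, -0.748, -0.748, -0.748, -0.748, -0.748, -0.748, -0.748, -0.748, -0.748, -0.748, -0.748, -0.748, -0.748, -0.748, -0.748, -0.748], "tz":[-0.0667, -0.1133, -0.1133, -0.1133, -0.1133, -0.1133, -0.1133, -0.1133, -0.1133, -0.1133, -0.1133, -0.1133, -0.1133, -0.1133, -0.1133, -0.1133, -0.1133, -0.1133, -0.1133, -0.1133], "drx":[0, 0, 0, 0, 0, 0, 0, 0, 0, 0, 0, 0, 0, 0, 0, 0, 0, 0, 0, 0], "dry":[0, 0, 0, 0, 0, 0, 0, 0, 0, 0, 0, 0, 0, 0, 0, 0, 0, 0, 0, 0], "drz":[0, 0, 0, 0, 0, 0, 0, 0, 0, 0, 0, 0, 0, 0, 0, 0, 0, 0, 0, 0]},
  aperture=0.09,
)

```text
t: 2.1
tool_pos: [0.5785, 0.161, 0.3298]
ee_rot: [0.982, 0.188, -0.001, -0.0]
wrist_force: [-0.1, -1.0, -0.3]
finger_gap: 0.0899
grip_force: 0.0
```

Request:
jog_arm(
  increments={"tx":[0, 0, 0], "ty":[0, 0, 0], "tz":[0, 0, 0], "drx":[0, 0, 0], "dry":[0, 0, 0], "drz":[0, 0, 0]},
)

```text
t: 2.4
tool_pos: [0.5787, 0.1588, 0.331]
ee_rot: [0.982, 0.186, 0.0, 0.0]
wrist_force: [-0.4, -0.2, 0.2]
finger_gap: 0.0902
grip_force: 0.0
```

```bash
python3 - <<'E'
from h import *
import cv2
o=r.get_obs();print(o['tool_pos'],o['ee_rot'],o['qpos'],o['wrist_force'])
cv2.imwrite('pics/w1.png',r.camera('wrist')[:,:,::-1])
E
```

```text
[0.5787 0.1588 0.331 ] [0.9825 0.1863 0.0001 0.0003] [-0.0324  0.3831 -0.4671  1.4749  0.1751  1.3249 -1.7089] [-0.3572 -0.2456  0.1577]
```

View pics/w1.png

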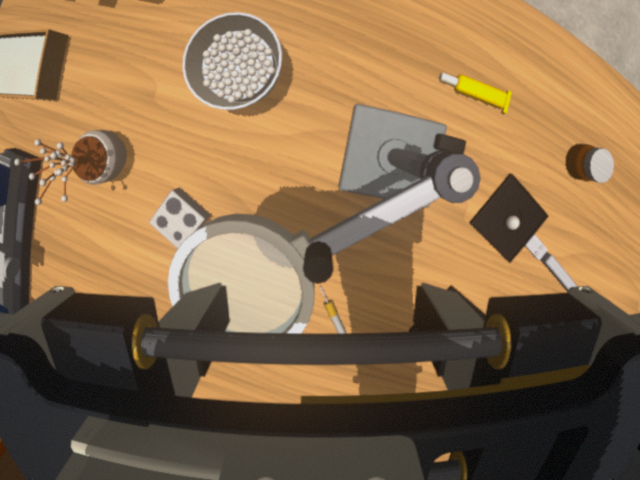

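In the wrist view the knob is between the fingers, its top face near (318,268). I'll check that against the TCP.

```bash
cat >>h.py <<'E'
from scipy.spatial.transform import Rotation as R
def wray(p,o):
    c=r.get_calibration('wrist');K=c['mtx'];H=c['hand_eye']
    v=np.array([p[0]-K[0,2],p[1]-K[1,2]])/K[0,0];t=np.linalg.norm(v);u=v/t*np.sin(t)
    M=R.from_quat(o['ee_rot']).as_matrix();d=np.array([u[0],-u[1],-np.cos(t)])
    return o['tool_pos']+M@H[:3,3],M@H[:3,:3]@d
E
python3 - <<'E'
from h import *
o=r.get_obs()
print('knob',atz(wray((318,268),o),.269),'cap',atz(wray((460,179),o),.244),'pearl',atz(wray((513,223),o),.0135))
E
```

```text
knob [0.5814 0.1606 0.269 ] cap [0.6612 0.0948 0.244 ] pearl [ 0.6484 -0.1014  0.0135]
```

The knob is confirmed at about (0.580, 0.160). Next I descend 65 mm and close gently.

To row units: 0.065 m / 0.75 = 0.0867, -0.001 m / 0.75 = -0.0013.

Request:
jog_arm(
  increments={"tx":[0.0013, 0.0013, 0.0013, 0.0013], "ty":[-0.0013, -0.0013, -0.0013, -0.0013], "tz":[0.04, 0.0733, 0.0867, 0.0867], "drx":[0, 0, 0, 0], "dry":[0, 0, 0, 0], "drz":[0, 0, 0, 0]},
)

```text
t: 2.85
tool_pos: [0.5787, 0.1606, 0.2647]
ee_rot: [0.982, 0.187, -0.001, 0.0]
wrist_force: [-0.8, -0.2, -0.2]
finger_gap: 0.09
grip_force: 0.0
```

Request:
jog_arm(
  increments={"tx":[0, 0, 0, 0, 0, 0], "ty":[0, 0, 0, 0, 0, 0], "tz":[0, 0, 0, 0, 0, 0], "drx":[0, 0, 0, 0, 0, 0], "dry":[0, 0, 0, 0, 0, 0], "drz":[0, 0, 0, 0, 0, 0]},
  aperture=0.0,
  grip_force=15,
)

```text
t: 3.45
tool_pos: [0.5793, 0.1614, 0.2659]
ee_rot: [0.982, 0.187, 0.0, 0.0]
wrist_force: [-0.3, -0.3, 0.1]
finger_gap: 0.0469
grip_force: 0.0
```

```bash
python3 - <<'E'
from h import *
o=r.get_obs();p=o['tool_pos'];M=R.from_quat(o['ee_rot']).as_matrix()
c=np.array([.6605,.0945]);v=p[:2]-c;L=np.hypot(*v);a=np.arctan2(v[1],v[0]);print(p,L,np.degrees(a),o['wrist_force'])
for d in range(5,61,5):
    q=c+.105*np.array([np.cos(a+np.radians(d)),np.sin(a+np.radians(d))])+(L-.105)*v/L*0
    print(d,M.T@np.append(q-p[:2],0))
E
```

```text
[0.5793 0.1614 0.2659] 0.10522161256260357 140.49986654673694 [-0.2666 -0.3028  0.1098]
5 [-0.0077  0.005  -0.    ]
10 [-0.0151  0.0104 -0.    ]
15 [-0.022   0.0165 -0.    ]
20 [-0.0283  0.0231 -0.    ]
25 [-0.034   0.0303 -0.    ]
30 [-0.039   0.0379 -0.    ]
35 [-0.0434  0.0459 -0.    ]
40 [-0.0471  0.0543 -0.    ]
45 [-0.05   0.063 -0.   ]
50 [-0.0522  0.0719 -0.    ]
55 [-0.0535  0.081  -0.    ]
60 [-0.0541  0.0901 -0.    ]
```

The fingers need more time to finish closing, so I wait and then follow the arc to about 40°.

Request:
jog_arm(
  increments={"tx":[0, 0, 0, 0, 0, 0], "ty":[0, 0, 0, 0, 0, 0], "tz":[0, 0, 0, 0, 0, 0], "drx":[0, 0, 0, 0, 0, 0], "dry":[0, 0, 0, 0, 0, 0], "drz":[0, 0, 0, 0, 0, 0]},
)

```text
t: 4.05
tool_pos: [0.5795, 0.1611, 0.2657]
ee_rot: [0.982, 0.187, 0.0, 0.0]
wrist_force: [1.2, -1.2, -0.9]
finger_gap: 0.0175
grip_force: 15.0
```

Request:
jog_arm(
  increments={"tx":[-0.0053, -0.0103, -0.0153, -0.02, -0.0247, -0.0293, -0.0333, -0.0373, -0.0413, -0.0453, -0.0487, -0.052, -0.0547, -0.0579, -0.0607, -0.0627, -0.0627], "ty":[0.0027, 0.0067, 0.0103, 0.0139, 0.018, 0.022, 0.0267, 0.0307, 0.0353, 0.04, 0.0453, 0.0507, 0.056, 0.0613, 0.0667, 0.0724, 0.0724], "tz":[0, 0, 0, 0, 0, 0, 0, 0, 0, 0, 0, 0, 0, 0, 0, 0, 0], "drx":[0, 0, 0, 0, 0, 0, 0, 0, 0, 0, 0, 0, 0, 0, 0, 0, 0], "dry":[0, 0, 0, 0, 0, 0, 0, 0, 0, 0, 0, 0, 0, 0, 0, 0, 0], "drz":[0, 0, 0, 0, 0, 0, 0, 0, 0, 0, 0, 0, 0, 0, 0, 0, 0]},
)

```text
t: 5.75
tool_pos: [0.5531, 0.093, 0.2656]
ee_rot: [0.982, 0.187, -0.002, 0.0]
wrist_force: [-7.9, 0.3, 5.2]
finger_gap: 0.0179
grip_force: 15.0
```

To row units: 0.013 m / 0.75 = 0.0173, 0.009 m / 0.75 = 0.012.

Request:
jog_arm(
  increments={"tx":[-0.002, -0.004, -0.0053, -0.0053], "ty":[0.006, 0.012, 0.0173, 0.0173], "tz":[0, 0, 0, 0], "drx":[0, 0, 0, 0], "dry":[0, 0, 0, 0], "drz":[0, 0, 0, 0]},
)

```text
t: 6.15
tool_pos: [0.555, 0.0792, 0.2656]
ee_rot: [0.982, 0.187, -0.002, 0.0]
wrist_force: [-5.3, -0.2, 2.0]
finger_gap: 0.0177
grip_force: 15.0
```

Request:
jog_arm(
  increments={"tx":[-0.0013, -0.0013, -0.0013], "ty":[0.006, 0.006, 0.006], "tz":[0, 0, 0], "drx":[0, 0, 0], "dry":[0, 0, 0], "drz":[0, 0, 0]},
)

```text
t: 6.45
tool_pos: [0.5559, 0.0747, 0.2656]
ee_rot: [0.982, 0.187, -0.001, 0.0]
wrist_force: [-5.2, -1.0, 2.6]
finger_gap: 0.0176
grip_force: 15.0
```

Request:
jog_arm(
  increments={"tx":[-0.0013, -0.0013, -0.0013], "ty":[0.006, 0.006, 0.006], "tz":[0, 0, 0], "drx":[0, 0, 0], "dry":[0, 0, 0], "drz":[0, 0, 0]},
)

```text
t: 6.75
tool_pos: [0.5559, 0.0736, 0.2656]
ee_rot: [0.982, 0.189, -0.001, -0.002]
wrist_force: [-6.7, 10.0, 1.9]
finger_gap: 0.0175
grip_force: 15.0
```

Request:
jog_arm(
  increments={"tx":[-0.0013, -0.0013, -0.0013], "ty":[0.006, 0.006, 0.006], "tz":[0, 0, 0], "drx":[0, 0, 0], "dry":[0, 0, 0], "drz":[0, 0, 0]},
)

```text
t: 7.05
tool_pos: [0.556, 0.0733, 0.2656]
ee_rot: [0.982, 0.19, -0.001, -0.004]
wrist_force: [-7.5, 21.5, -0.6]
finger_gap: 0.0176
grip_force: 15.0
```

The y force jumped to 21 N, so the arm is on its stop at about 191°. I'll relax the push, release and rise.

To row units: -0.008 m / 0.75 = -0.0107, -0.004 m / 0.75 = -0.0053.

Request:
jog_arm(
  increments={"tx":[0, 0.0013], "ty":[-0.0053, -0.0107], "tz":[0, 0], "drx":[0, 0], "dry":[0, 0], "drz":[0, 0]},
)

```text
t: 7.25
tool_pos: [0.5558, 0.074, 0.2655]
ee_rot: [0.982, 0.187, -0.001, 0.0]
wrist_force: [-2.8, -3.8, 1.8]
finger_gap: 0.0173
grip_force: 15.0
```

Request:
jog_arm(
  increments={"tx":[0, 0, 0, 0, 0, 0], "ty":[0, 0, 0, 0, 0, 0], "tz":[0, 0, 0, 0, 0, 0], "drx":[0, 0, 0, 0, 0, 0], "dry":[0, 0, 0, 0, 0, 0], "drz":[0, 0, 0, 0, 0, 0]},
  aperture=0.07,
)

```text
t: 7.85
tool_pos: [0.5568, 0.0741, 0.2657]
ee_rot: [0.982, 0.187, 0.0, 0.0]
wrist_force: [-0.2, 0.5, -0.0]
finger_gap: 0.0607
grip_force: 0.0
```

Request:
jog_arm(
  increments={"tx":[0, 0, 0], "ty":[0, 0, 0], "tz":[-0.0533, -0.1067, -0.1067], "drx":[0, 0, 0], "dry":[0, 0, 0], "drz":[0, 0, 0]},
)

```text
t: 8.15
tool_pos: [0.5589, 0.0752, 0.3512]
ee_rot: [0.982, 0.187, 0.004, -0.0]
wrist_force: [0.4, 0.8, 0.4]
finger_gap: 0.0698
grip_force: 0.0
```

```bash
python3 - <<'E'
from h import *
import cv2
o=r.get_obs();print(o['tool_pos'],o['ee_rot'],o['qpos'],o['wrist_force'])
w=r.camera('wrist');t=r.camera('top');s=r.camera('side')
L=np.zeros((480,800,3),np.uint8)
L[:,:]=0
L[:400,:400]=cv2.resize(w[100:420,160:480],(400,400))
L[:400,400:]=cv2.resize(t[190:320,215:345],(400,400),interpolation=cv2.INTER_CUBIC)
cv2.imwrite('pics/w2.png',L[:400,:,::-1])
E
```

```text
[0.5589 0.0752 0.3512] [ 0.9823  0.1873  0.0044 -0.0001] [ 0.1148  0.3026 -0.4591  1.5349  0.1376  1.3272 -1.5523] [0.4403 0.7624 0.4371]
```

View pics/w2.png

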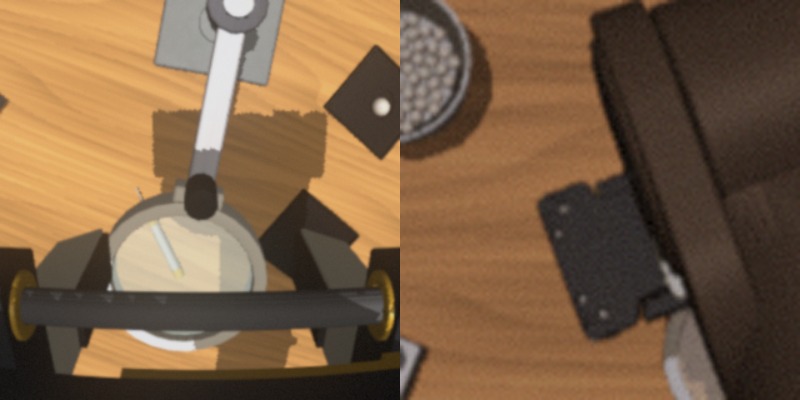

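The arm now points along the stand's -x, on its stop. The lens should be near (0.494, 0.061). Next I go above the tray's grip point (0.6065, -0.2365), turning the tool so its x lies along the bar.

To row units: 0.307 m / 0.75 = 0.4093, 0.195 m / 0.75 = 0.26, -0.9 rad / 2 = -0.45.

Request:
jog_arm(
  increments={"tx":[-0.092, -0.092, -0.092, -0.092, -0.092, -0.092, -0.092, -0.092, -0.092, -0.092, -0.092, -0.092, -0.092, -0.092], "ty":[0.4093, 0.4093, 0.4093, 0.4093, 0.4093, 0.4093, 0.4093, 0.4093, 0.4093, 0.4093, 0.4093, 0.4093, 0.4093, 0.4093], "tz":[0, 0, 0, 0, 0, 0.1333, 0.26, 0.26, 0.26, 0.26, 0.26, 0.26, 0.26, 0.26], "drx":[0, 0, 0, 0, 0, 0, 0, 0, 0, 0, 0, 0, 0, 0], "dry":[0, 0, 0, 0, 0, 0, 0, 0, 0, 0, 0, 0, 0, 0], "drz":[-0.45, -0.45, -0.45, -0.45, -0.45, -0.45, -0.45, -0.45, -0.45, -0.45, -0.45, -0.45, -0.45, -0.45]},
)

```text
t: 9.7
tool_pos: [0.6068, -0.2361, 0.1531]
ee_rot: [0.803, 0.596, 0.001, 0.001]
wrist_force: [-0.4, -0.2, 0.6]
finger_gap: 0.0702
grip_force: 0.0
```

```bash
python3 - <<'E'
from h import *
import cv2
o=r.get_obs();M=R.from_quat(o['ee_rot']).as_matrix();print(o['tool_pos'],o['qpos'],M[:,0],o['wrist_force'])
w=r.camera('wrist');t=r.camera('top')
L=np.zeros((480,800,3),np.uint8)
L[:,:400]=w[:,140:540]
L[:400,400:]=cv2.resize(t[200:333,215:348],(400,400),interpolation=cv2.INTER_CUBIC)
cv2.imwrite('pics/w3.png',L[:,:,::-1])
E
```

```text
[ 0.6068 -0.2361  0.1531] [ 0.5932  0.6063 -0.4724  1.5836  0.309   1.0229 -0.2614] [ 0.289   0.9573 -0.    ] [-0.3559 -0.2134  0.5795]
```

View pics/w3.png

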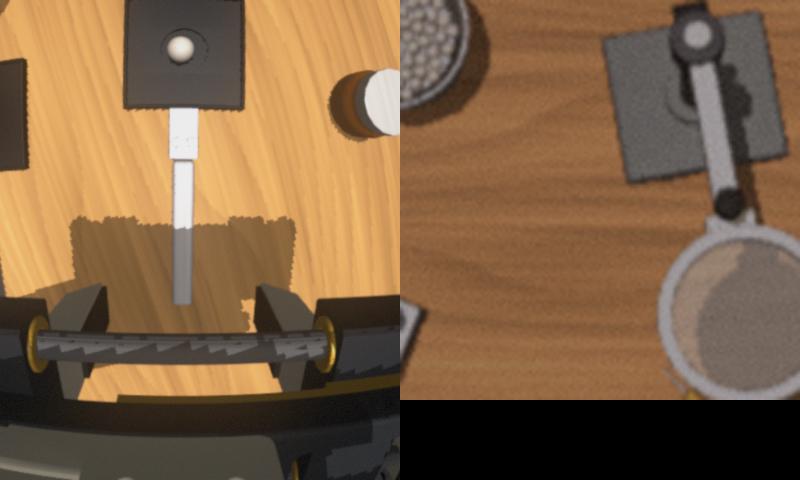

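The wrist view shows the bar vertical at column 322, far end at row 304, and the pocket near (325,48) with the pearl inside. In the top view the ring centre is near (330.7,305).

```bash
python3 - <<'E'
from h import *
o=r.get_obs()
a=atz(wray((322,304),o),.024);b=atz(wray((323,160),o),.024);p=atz(wray((325,48),o),.0035)
print('end',a,'start',b,np.linalg.norm(a-b),'pocket',p)
u=(b-a)/np.linalg.norm(b-a);print('grip',a+u*.055,u,o['tool_pos'])
print('lens',atz(ray('top',(330.7,305.1)),.236))
E
```

```text
end [ 0.5929 -0.2888  0.024 ] start [ 0.6262 -0.181   0.024 ] 0.11288719490643122 pocket [ 0.6528 -0.0987  0.0035]
grip [ 0.6091 -0.2363  0.024 ] [0.2951 0.9555 0.    ] [ 0.6062 -0.2364  0.1523]
lens [0.4903 0.0631 0.236 ]
```

To row units: 0.12 m / 0.75 = 0.16, 0.001 m / 0.75 = 0.0013.

Request:
jog_arm(
  increments={"tx":[0, 0, 0, 0, 0, 0], "ty":[0.0013, 0.0013, 0.0013, 0.0013, 0.0013, 0.0013], "tz":[0.0533, 0.1067, 0.1467, 0.16, 0.16, 0.16], "drx":[0, 0, 0, 0, 0, 0], "dry":[0, 0, 0, 0, 0, 0], "drz":[0, 0, 0, 0, 0, 0]},
)

```text
t: 10.4
tool_pos: [0.6077, -0.2371, 0.0324]
ee_rot: [0.803, 0.596, 0.001, 0.001]
wrist_force: [0.1, -0.4, 0.3]
finger_gap: 0.0697
grip_force: 0.0
```

Now I lower another 10 mm, so the tips stand about 3 mm off the bench, and grip in two stages, first gently and then firmly.

To row units: 0.01 m / 0.75 = 0.0133, 0.005 m / 0.75 = 0.0067.

Request:
jog_arm(
  increments={"tx":[0, 0, 0], "ty":[0, 0, 0], "tz":[0.0067, 0.0133, 0.0133], "drx":[0, 0, 0], "dry":[0, 0, 0], "drz":[0, 0, 0]},
)

```text
t: 10.7
tool_pos: [0.6064, -0.2371, 0.0207]
ee_rot: [0.803, 0.596, -0.0, 0.0]
wrist_force: [0.6, 0.6, 0.3]
finger_gap: 0.07
grip_force: 0.0
```

Request:
jog_arm(
  increments={"tx":[0, 0, 0, 0, 0, 0, 0, 0, 0, 0, 0], "ty":[0, 0, 0, 0, 0, 0, 0, 0, 0, 0, 0], "tz":[0, 0, 0, 0, 0, 0, 0, 0, 0, 0, 0], "drx":[0, 0, 0, 0, 0, 0, 0, 0, 0, 0, 0], "dry":[0, 0, 0, 0, 0, 0, 0, 0, 0, 0, 0], "drz":[0, 0, 0, 0, 0, 0, 0, 0, 0, 0, 0]},
  aperture=0.0,
  grip_force=10,
)

```text
t: 11.8
tool_pos: [0.6066, -0.237, 0.0208]
ee_rot: [0.803, 0.596, 0.0, 0.0]
wrist_force: [0.4, 0.8, -0.1]
finger_gap: 0.0159
grip_force: 9.9
```

Request:
jog_arm(
  increments={"tx":[0, 0, 0], "ty":[0, 0, 0], "tz":[0, 0, 0], "drx":[0, 0, 0], "dry":[0, 0, 0], "drz":[0, 0, 0]},
  grip_force=50,
)

```text
t: 12.1
tool_pos: [0.6065, -0.237, 0.0207]
ee_rot: [0.803, 0.596, 0.0, 0.0]
wrist_force: [1.0, -0.7, -0.9]
finger_gap: 0.0155
grip_force: 49.9
```

To row units: -0.065 m / 0.75 = -0.0867, -0.064 m / 0.75 = -0.0853.

Request:
jog_arm(
  increments={"tx":[0, 0, 0, 0, 0, 0, 0, 0, 0, 0, 0, 0, 0, 0, 0, 0, 0, 0], "ty":[0, 0, 0, 0, 0, 0, 0, 0, 0, 0, 0, 0, 0, 0, 0, 0, 0, 0], "tz":[-0.0013, -0.004, -0.008, -0.0133, -0.02, -0.0267, -0.0333, -0.04, -0.0467, -0.0533, -0.06, -0.0667, -0.0733, -0.0787, -0.0827, -0.0853, -0.0867, -0.0867], "drx":[0, 0, 0, 0, 0, 0, 0, 0, 0, 0, 0, 0, 0, 0, 0, 0, 0, 0], "dry":[0, 0, 0, 0, 0, 0, 0, 0, 0, 0, 0, 0, 0, 0, 0, 0, 0, 0], "drz":[0, 0, 0, 0, 0, 0, 0, 0, 0, 0, 0, 0, 0, 0, 0, 0, 0, 0]},
  grip_force=50,
)

```text
t: 13.9
tool_pos: [0.6065, -0.2369, 0.0858]
ee_rot: [0.803, 0.596, 0.0, 0.0]
wrist_force: [0.1, -0.1, -1.1]
finger_gap: 0.0151
grip_force: 49.9
```

```bash
python3 - <<'E'
from h import *
import cv2
o=r.get_obs();print(o['tool_pos'],o['ee_rot'],o['wrist_force'],o['moment'])
w=r.camera('wrist');s=r.camera('side')
L=np.zeros((480,800,3),np.uint8)
L[:,:400]=w[:,140:540]
L[:400,400:]=cv2.resize(s[260:420,260:420],(400,400),interpolation=cv2.INTER_CUBIC)
cv2.imwrite('pics/w4.png',L[:,:,::-1])
E
```

```text
[ 0.6065 -0.2369  0.0858] [0.8031 0.5959 0.     0.    ] [ 0.1154 -0.1448 -1.1143] [-0.1379 -0.0664  0.0282]
```

View pics/w4.png

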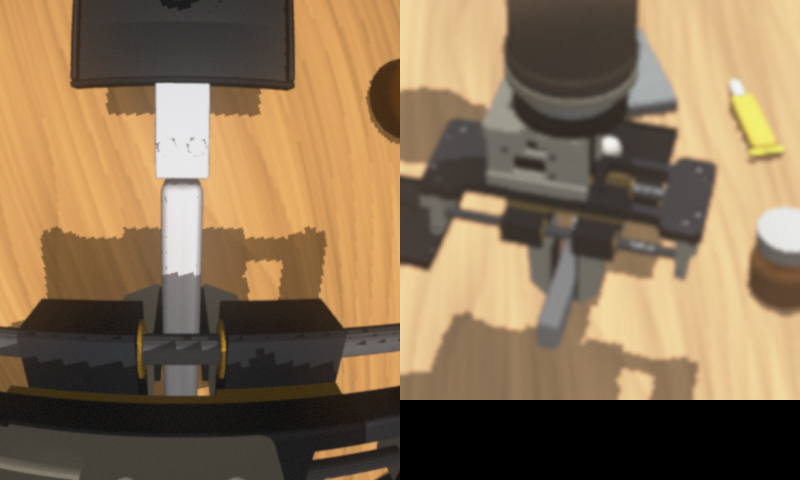

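The tray is held and the pearl shows in the side view at (609,146) of the crop. I'll check for sag from the pan's near edge, corners (212,85) and (434,86).

```bash
python3 - <<'E'
from h import *
o=r.get_obs();M=R.from_quat(o['ee_rot']).as_matrix()
a,da=wray((212,85),o);b,db=wray((434,86),o);da=M.T@da;db=M.T@db;c=M.T@(a-o['tool_pos'])
k=.092/(abs(da[1]/da[2]-db[1]/db[2]))
print('edge tool z from width',c[2]+k,'x',c[0]+k*(da[0]/da[2]),'expected z',.0207-.010)
s=(.099-c[0])/((da[0]+db[0])/2);print('z from x=.099',c[2]+s*(da[2]+db[2])/2)
T=np.array([.492,.062,.1375]);u=np.array([.2905,.9569,0])
g=T-u*.145;print('target',g,'tool delta',M.T@(g-o['tool_pos']))
E
```

```text
edge tool z from width 0.014002318834614558 x 0.09991794980393398 expected z 0.0107
z from x=.099 0.008735375812608137
target [ 0.4499 -0.0768  0.1375] tool delta [ 0.1079 -0.1962 -0.0519]
```

There is no sag within measurement error, under 2°. I'll carry it smoothly at no more than 0.07 m/s.

Request:
jog_arm(
  increments={"tx":[0.0007, 0.0021, 0.0051, 0.0087, 0.0129, 0.0173, 0.0216, 0.0259, 0.0303, 0.0347, 0.0388, 0.0432, 0.0475, 0.0517, 0.056, 0.0604, 0.0648, 0.0691, 0.0733, 0.0777], "ty":[-0.0013, -0.004, -0.0093, -0.016, -0.0236, -0.0313, -0.0392, -0.0471, -0.0549, -0.0627, -0.0707, -0.0785, -0.0863, -0.0941, -0.102, -0.1099, -0.1177, -0.1256, -0.1333, -0.1413], "tz":[-0.0004, -0.0011, -0.0027, -0.004, -0.0063, -0.0083, -0.0104, -0.0124, -0.0147, -0.0167, -0.0187, -0.0208, -0.0228, -0.0249, -0.0269, -0.0291, -0.0312, -0.0332, -0.0353, -0.0373], "drx":[0, 0, 0, 0, 0, 0, 0, 0, 0, 0, 0, 0, 0, 0, 0, 0, 0, 0, 0, 0], "dry":[0, 0, 0, 0, 0, 0, 0, 0, 0, 0, 0, 0, 0, 0, 0, 0, 0, 0, 0, 0], "drz":[0, 0, 0, 0, 0, 0, 0, 0, 0, 0, 0, 0, 0, 0, 0, 0, 0, 0, 0, 0]},
)

```text
t: 16.0
tool_pos: [0.5216, -0.15, 0.1139]
ee_rot: [0.803, 0.596, -0.0, 0.0]
wrist_force: [-0.6, -0.4, -2.0]
finger_gap: 0.0158
grip_force: 49.9
```

Request:
jog_arm(
  increments={"tx":[0.0043, 0.0087, 0.0129, 0.0173, 0.0216, 0.0259, 0.0303, 0.0347, 0.0388, 0.0432, 0.0475, 0.0517, 0.0553, 0.0589, 0.0619, 0.064, 0.0652, 0.0659, 0.0661, 0.0661], "ty":[-0.0079, -0.0157, -0.0236, -0.0313, -0.0392, -0.0471, -0.0549, -0.0627, -0.0707, -0.0785, -0.0863, -0.0941, -0.1007, -0.1072, -0.1125, -0.1164, -0.1185, -0.1197, -0.1203, -0.1203], "tz":[-0.0021, -0.0041, -0.0063, -0.0083, -0.0104, -0.0124, -0.0147, -0.0167, -0.0187, -0.0208, -0.0228, -0.0249, -0.0267, -0.0284, -0.0297, -0.0308, -0.0313, -0.0317, -0.0319, -0.0319], "drx":[0, 0, 0, 0, 0, 0, 0, 0, 0, 0, 0, 0, 0, 0, 0, 0, 0, 0, 0, 0], "dry":[0, 0, 0, 0, 0, 0, 0, 0, 0, 0, 0, 0, 0, 0, 0, 0, 0, 0, 0, 0], "drz":[0, 0, 0, 0, 0, 0, 0, 0, 0, 0, 0, 0, 0, 0, 0, 0, 0, 0, 0, 0]},
)

```text
t: 18.0
tool_pos: [0.45, -0.0769, 0.1376]
ee_rot: [0.803, 0.596, -0.0, -0.0]
wrist_force: [0.1, 0.7, -1.5]
finger_gap: 0.0157
grip_force: 49.9
```

```bash
python3 - <<'E'
from h import *
import cv2
o=r.get_obs();print(o['tool_pos'],o['ee_rot'],o['wrist_force'],o['moment'])
w=r.camera('wrist');s=r.camera('side');t=r.camera('top')
L=np.zeros((500,800,3),np.uint8)
L[:300,:400]=w[:300,120:520]
L[:400,400:]=cv2.resize(s[160:320,240:400],(400,400),interpolation=cv2.INTER_CUBIC)
L[300:500,:400]=t[200:400,180:580]
cv2.imwrite('pics/w5.png',L[:,:,::-1])
E
```

```text
[ 0.45   -0.0769  0.1376] [ 0.8031  0.5958 -0.     -0.    ] [ 0.066   0.692  -1.4837] [-0.1164 -0.034   0.0261]
```

View pics/w5.png

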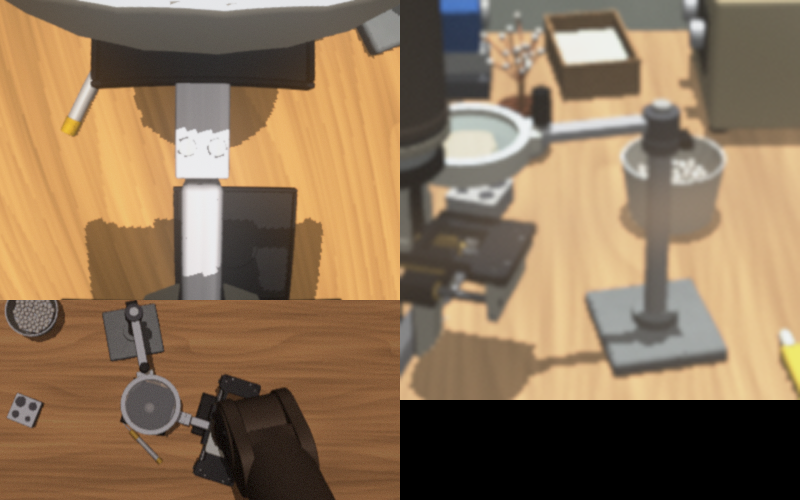

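The top view shows the pearl through the lens at about pixel (329,307), with the ring centre at about (331,305). The pan's near edge is at the same wrist pixels as before, so the tray hasn't slipped. One last numeric check follows, with a short settle before handing in.

Request:
jog_arm(
  increments={"tx":[0, 0, 0, 0, 0], "ty":[0, 0, 0, 0, 0], "tz":[0, 0, 0, 0, 0], "drx":[0, 0, 0, 0, 0], "dry":[0, 0, 0, 0, 0], "drz":[0, 0, 0, 0, 0]},
)

```text
t: 18.65
tool_pos: [0.45, -0.0768, 0.1376]
ee_rot: [0.803, 0.596, -0.0, 0.0]
wrist_force: [0.9, 0.1, -2.0]
finger_gap: 0.0153
grip_force: 49.9
```

```bash
python3 - <<'E'
from h import *
o=r.get_obs();u=np.array([.2905,.9569,0])
print('pearl',atz(ray('top',(329,307)),.129),'lens',atz(ray('top',(330.7,305.1)),.236),'pocket',o['tool_pos']+u*.145-[0,0,.0172],np.abs(o['dq']).max(),o['wrist_force'])
E
```

```text
pearl [0.4906 0.0625 0.129 ] lens [0.4903 0.0631 0.236 ] pocket [0.4921 0.0619 0.1204] 0.0015936698891340216 [ 0.9197  0.1304 -1.9723]
```

```bash
python3 -c "
from station import r
print(r.job_done())"
```

```text
the job is handed in; nothing more can be done
None
```

I handed the job in at about 18.7 s with the lens arm on its stop and the pearl tray held still and level, its pocket within about 2 mm of the lens centre and 104 mm below it by my measurements; the hand-in returned no verdict.

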